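# Vent the vacuum drying chamber and hold its stuck lid ajar

## Robot

A 6-joint arm with a two-finger parallel gripper is mounted at the origin on a cart in front of the work surface, level with it; the furniture and walls round the work are solid. World frame = base frame: x ahead of the robot, y to its left, z up, the work surface at z = 0. Lengths are in m, angles in degrees, forces in N, time in s.
With the tool pointing down it reaches from about 0.375 to 0.75 m from the base axis. Payload 9 kg.
Tool frame: the origin (TCP) lies midway between the tips of the shut fingers; the grasp point (between the pads) lies 19 mm behind it (ctrl.grip_point_offset is the z of the grasp point in the tool frame, in m); z points along the fingers, y is the line along which they close (so a half turn about z gives the same grasp; the last joint's range is limited). The gripper opens to 85 mm and grips with 20 to 120 N. Pads are 22 mm wide; open, the fingers measure 114 mm over their backs; the gripper's body (76 mm by 85 mm) begins 54 mm behind the grasp point. The pads swing forward as they close: fully open they stand 13 mm farther back than shut.
Start: joints at [60.579, 5.964, 5.575, 89.605, 0, 77.527], TCP at [0.175, 0.574, 0.231] pointing down, gripper open.
Joint ranges: [-171.21, 171.21], [-48.23, 106.86], [-62.78, 66.21], [-105.2, 120.99], [-86.42, 89.51], [-180, 180]. Speed limits (degrees/s): [127.2, 127.2, 147.25, 180, 180, 180].

## Interface

Orientations are given as [roll, pitch, yaw] about the fixed x, y, z axes, in that order (R = Rz(yaw) Ry(pitch) Rx(roll)).
In Python, from bench import ctrl gives the robot as it stands. The module is installed in compiled form; this text tells all that it offers. Calls block until the motion is done:
- ctrl.movep(position, orientation): joint-space move of the TCP to a pose.
- ctrl.move_l(position, attitude=None, vel=0.15, contact_N=None): straight line of the TCP; attitude=None keeps the orientation; vel is the mean speed in m/s. With contact_N (N) it stops when the force on the tool has changed by that much, and returns True; else False.
- ctrl.move_j(angles): joint-space move.
- ctrl.gripper_to(opening, grasp_force=None): finger opening in m; grasp_force is the grip in N (None keeps the last); returns when the fingers have stopped.
- ctrl.wait(seconds).
- ctrl.solve_ik(position, orientation): joint angles nearest the present ones, or None.
- ctrl.state(): the state.
- ctrl.grab_frame(name): name is "scene" or "side" or "wrist"; returns a dict with "image" (420x560x3 uint8, blue, green, red), "range_z" (420x560 float32, m along the optical axis (not along the pixel's ray), 0 where there is no reading), "K" (3x3 intrinsics, pixels), "distortion" ([k1, k2, p1, p2, k3] as OpenCV has them; the pictures are not rectified), "extrinsics" (4x4, takes a point from world to camera coordinates). Camera axes: x right, y up, looking along -z (the intrinsics and any distortion apply to the point x, -y, -z); pixel columns grow to the right and rows downward; lengths in m; the calibration is good to about 2 mm. A picture is of the moment at which its call begins.
A pose or a line that the arm cannot do raises ctrl.MotionError and nothing moves.
- ctrl.hand_in(): hands the job in; it is judged then, once.
Trained networks look in a picture, given as the dict that the camera call returned (one of the last four; its "shot" number tells which), for a name from the list of things; names that differ only in an ending like _2 or _b are one class to them, and where a whole thing is asked for, a point or a joint stands for the part that bears it (a point fixed in the world has none). Each returns a list of dicts, best first, with "conf" (0 to 1); they miss things now and then, are a little off and sometimes report something else, mostly with a low value. They report only what shows in the picture. A call takes as long as a camera call.
- ctrl.recognise(picture, label): "xyz" ([x, y, z] in m, in world coordinates, good to about 4 mm: the middle of the surface that is visible of it).
- ctrl.regions_of(picture, label): "pixels" (420x560 bool, what is visible of it).
- ctrl.landmark_of(picture, label): "xyz" ([x, y, z] in m, in world coordinates, good to about 4 mm: a listed point, or the origin of a listed thing).
The state is a dict: "t": time; "q": joint angles; "joint_velocities": joint speeds; "joint_efforts": joint torques, N m; "tool_pos": TCP position; "tool_rot": TCP orientation; "contact_force": force on the tool from outside, world axes, zero at the start; "wrist_torque": the same for the moment, N m; "opening": finger opening in m; "finger_force": force on a finger pad.
Only numpy, scipy, OpenCV 4.12 (cv2) and the standard library are available. Lean on these libraries where they do the work, as an engineer would, in place of code of your own. Each camera call takes 0.05 s, during which the arm holds its last target. There are 200 camera calls.

## Task

The small vacuum drying chamber on the bench is still under vacuum: turn its black regulator knob until the gauge needle stands on the red zero mark, and only then take the clear lid by its steel bar handle and pull it free of the gasket it sticks to. Do not let the lid fly open: the job finishes with the gripper still holding the handle, the lid just ajar and steady, its front edge about two centimetres up, so that air seeps in without stirring the dried samples. Leave the reagent bottle, timer, blue box and tube rack round it alone.

Things in the scene. Friction and masses are not known exactly. Their poses are not given: they have to be found in the camera images.
- chamber: Vacuum drying chamber, fixed: grey base plate 235 x 330 mm with a round steel pot (198 mm over its flange) under a clear lid hinged at the back (disc top 112 mm above the bench), and to its left a white console (158 x 90 mm, deck at 74 mm) with a black knob and behind it a gauge. Origin: on the pot's axis at bench height; -x is the front (towards the robot), +y its left, z up.
- knob_top (a point): Centre of the top of the black regulator knob, 114 mm above the bench: a fluted cylinder 36 mm in diameter and 30 mm high, axis vertical, its bottom 10 mm above the console deck. Grip it across at any yaw. From its axis it is 66 mm to the pot's flange and lid and 37 mm to the gauge's rim (7 mm above the deck).
- regulator (a joint): Knob angle in rad: 0 when the gauge reads zero, growing (more vacuum) as the knob turns clockwise seen from above; starts between 0.6 and 1.15, so turn it counter-clockwise to vent. It can pass zero, to -0.4. Stays where it is left (friction 0.12 N m).
- gauge_needle (a joint): Angle of the black gauge needle in rad, always 1.4 times the knob angle: 0 when it points along the chamber's +x (away from the robot) at the red zero mark; positive (vacuum) to the left of it, negative (over-pressure) to the right. As the knob turns counter-clockwise from above, the needle turns clockwise.
- gauge_center (a point): Centre of the gauge face (76 mm in diameter, white with black ticks and one thick red zero tick), facing up, 78 mm above the bench, 76 mm behind the knob's axis. The needle is 27 mm long from here.
- lid_handle: Steel D-shaped bar handle on the lid near its front edge, moving with it. Origin: the middle of the bar, 146 mm above the bench with the lid shut, 34 mm above the lid's top, 172 mm in front of the hinge. The round bar is 12 mm thick and runs along its y for 84 mm between two posts; pinch it across its x from above.
- lid_hinge (a point): A point on the lid's hinge axis, at the middle of the hinge at the back of the pot, 100 mm above the bench. The hinge axis runs along the chamber's y.
- lid (a joint): Lid angle in rad: 0 shut, growing as the front goes up, limit 1.2. The lid (about 0.5 kg) falls shut when let go. With the gauge at zero the gasket holds it up to about 15 N of upward pull at the handle (weight included), then gives suddenly at about 0.02 rad; from 0.04 rad on it is free and 3 to 4 N carry it. Under vacuum it holds about twice as hard.
- lid_edge (a point): The lower front edge of the lid disc, 201 mm in front of the hinge; 97 mm above the bench when shut. It stands about 20 mm higher at 0.10 rad.
- reagent_bottle: White reagent bottle with an orange cap, 68 mm across, 135 mm high, standing to the right of the chamber. Origin at the centre of its underside.
- bench_timer: Small white timer, 50 x 58 x 62 mm, to the left of the chamber. Origin at the centre of its underside.
- blue_cryo_box: Blue card freezer box, 130 x 130 x 51 mm, to the right of the chamber. Origin at the centre of its underside.
- tube_rack: Blue tube rack, 73 x 136 x 50 mm, with capped tubes that rise to 122 mm above the bench, to the left of the chamber. Origin at the centre of its underside.

How it is judged:
By the outcome, as a careful person would: the job done as asked, in the order asked, and still so for the second after the job is handed in, while the arm keeps its last pose, push and grip.
It also fails if it takes over 38 s, if anything falls off the work surface, if the arm or the gripper's body presses on something with over 40 N, if the wrist force passes 120 N, or if a joint passes its speed limit or range.

## Working session

There is one attempt and no reset: what is moved stays moved. The work goes in short steps, each a Python script; the robot and the scene stay as the last script left them, time stands still between calls to the robot, and variables do not carry over. Pictures are saved under pics/ and viewed, at most 10 in all, crops included, and the job is handed in when it is done.

```bash
mkdir -p pics
python3 - <<'E'
from bench import ctrl
import cv2,numpy as np
s=ctrl.state();print(s['t'],s['tool_pos'],s['tool_rot'],s['opening'],ctrl.grip_point_offset)
ims=[]
for n in("scene","side"):
    f=ctrl.grab_frame(n);ims.append(f['image'])
    for l in("chamber","knob_top","gauge_center","lid_handle","lid_hinge","lid_edge","bench_timer","tube_rack","reagent_bottle","blue_cryo_box"):
        r=ctrl.landmark_of(f,l);print(n,l,[(np.round(a['xyz'],4).tolist(),round(a['conf'],2)) for a in r[:2]])
print(ctrl.state()['t'])
cv2.imwrite('pics/a.png',cv2.resize(np.hstack(ims),(800,300)))
cv2.imwrite('pics/scene.png',ims[0])
E
```

```text
0.0 [0.17471213 0.57364438 0.23051487] [-1.79924376e+02 -1.94284403e-02  1.63049312e+02] 0.08529009994748826 -0.0187
scene chamber [([0.5164, -0.0427, -0.0064], 0.94)]
scene knob_top [([0.4876, 0.1146, 0.1123], 0.43)]
scene gauge_center [([0.5634, 0.1278, 0.0785], 0.58), ([0.5061, -0.3034, 0.0029], 0.19)]
scene lid_handle [([0.4469, -0.0529, 0.1469], 0.67)]
scene lid_hinge [([0.6194, -0.0382, 0.1012], 0.75)]
scene lid_edge [([0.4187, -0.058, 0.0995], 0.59)]
scene bench_timer [([0.6077, 0.3987, 0.0054], 0.61)]
scene tube_rack [([0.4446, 0.4512, -0.0029], 0.88)]
scene reagent_bottle [([0.5115, -0.3065, 0.0027], 0.96)]
scene blue_cryo_box [([0.6412, -0.3559, 0.0032], 0.89)]
side chamber [([0.5196, -0.0453, -0.0006], 0.6)]
side knob_top [([0.488, 0.1229, 0.1121], 0.41)]
side gauge_center [([0.5623, 0.126, 0.0756], 0.66)]
side lid_handle [([0.4511, -0.0548, 0.1449], 0.55)]
side lid_hinge [([0.62, -0.0329, 0.0984], 0.62)]
side lid_edge [([0.4218, -0.0557, 0.0989], 0.8)]
side bench_timer [([0.6087, 0.3916, 0.0011], 0.65), ([0.5187, -0.0435, -0.0036], 0.62)]
side tube_rack [([0.4408, 0.4473, 0.0027], 0.96)]
side reagent_bottle [([0.5102, -0.3058, 0.0012], 0.74)]
side blue_cryo_box [([0.6397, -0.356, 0.0035], 0.88), ([0.4517, -0.0538, 0.1437], 0.35)]
1.1
```

View pics/a.png

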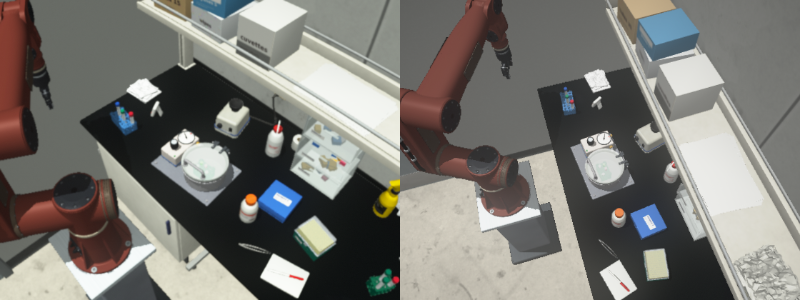

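The bench shows the chamber at centre (≈(205,165) in the left half, ≈(605,165) in the right), its console to the left with knob and gauge. The network points agree, and the chamber's yaw is about 6°. Next I go above the knob and look from close by.

```bash
cat > h.py <<'E'
from bench import ctrl
import cv2,numpy as np
def lm(n,labels):
    f=ctrl.grab_frame(n)
    for l in labels:
        r=ctrl.landmark_of(f,l);print(n,l,[(np.round(a['xyz'],4).tolist(),round(a['conf'],2)) for a in r[:2]])
    return f
def px(f,p):
    c=f['extrinsics']@np.r_[p,1];c=np.array([[c[0],-c[1],-c[2]]])
    return cv2.projectPoints(c,np.zeros(3),np.zeros(3),f['K'],np.array(f['distortion']))[0].ravel()
def topview(f,c,yaw,z,half=0.05,n=300):
    "rectify the plane at height z about c; up = chamber +x, left = chamber +y"
    a=np.radians(yaw);ex=np.array([np.cos(a),np.sin(a),0]);ey=np.array([-np.sin(a),np.cos(a),0])
    o=np.r_[c[:2],z]
    src=np.float32([px(f,o+half*(s*ex+t*ey)) for s,t in((1,1),(1,-1),(-1,-1),(-1,1))])
    H=cv2.getPerspectiveTransform(src,np.float32([[0,0],[n,0],[n,n],[0,n]]))
    return cv2.warpPerspective(f['image'],H,(n,n),flags=cv2.INTER_CUBIC)
E
python3 - <<'E'
from h import *
ctrl.movep([0.47,0.115,0.26],[180,0,150])
s=ctrl.state();print(s['t'],s['q'])
f=lm("wrist",("knob_top","gauge_center","lid_handle","lid_hinge","lid_edge"))
cv2.imwrite('pics/w.png',f['image'])
v=[topview(ctrl.grab_frame(n),[.5628,.127],6,.078) for n in("scene","side")]+[topview(f,[.5628,.127],6,.078)]
cv2.imwrite('pics/top.png',cv2.resize(np.hstack(v),(800,267)))
E
```

```text
3.075 [-1.71262021e+00 -1.38242581e+01 -1.03937586e+01  9.34311873e+01
  8.31363519e-03  2.82288023e+01]
wrist knob_top [([0.4901, 0.1172, 0.1145], 0.89)]
wrist gauge_center [([0.5622, 0.1241, 0.0788], 0.72)]
wrist lid_handle [([0.4451, -0.0552, 0.1486], 0.78)]
wrist lid_hinge [([0.6194, -0.0343, 0.1037], 0.74)]
wrist lid_edge [([0.4229, -0.055, 0.0954], 0.85)]
```

View pics/w.png

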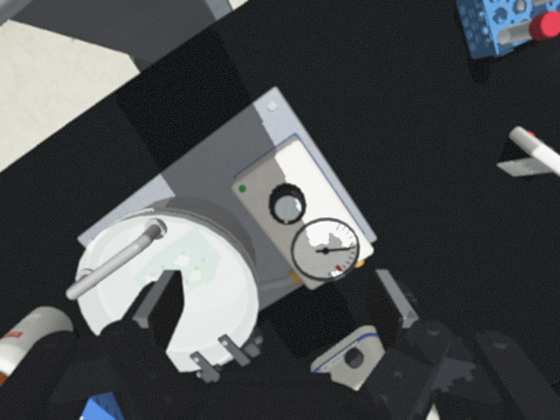

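View pics/top.png

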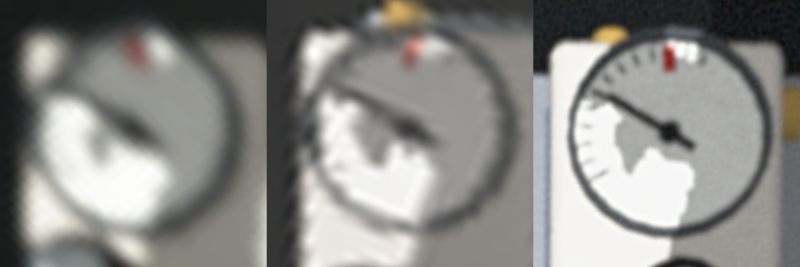

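The needle stands about 62° left of the red mark, so the knob is at about 44°. The network points and the rectified gauge fit a yaw of 6°. I grip the knob with the wrist camera on the gauge side and turn it with the last joint alone.

Run:
```python
from h import *
k=[0.4878,0.1185]
ctrl.movep([*k,0.20],[180,0,298])
ctrl.gripper_to(0.058,40)
print('hit',ctrl.move_l([*k,0.086],vel=0.1,contact_N=8),ctrl.state()['tool_pos'])
ctrl.gripper_to(0.0,40)
s=ctrl.state();print(s['opening'],s['finger_force'],s['contact_force'],s['q'])
f0=ctrl.grab_frame("wrist")
q=list(s['q']);q[5]-=35;ctrl.move_j(q)
s=ctrl.state();print(s['t'],s['contact_force'],s['wrist_torque'],s['tool_rot'])
v=[topview(ctrl.grab_frame(n),[.5628,.127],6,.078) for n in("side","wrist")]
cv2.imwrite('pics/top2.png',cv2.resize(np.hstack([topview(f0,[.5628,.127],6,.078)]+v),(800,267)))
```

```text
hit False [0.48831257 0.11848354 0.08674674]
0.034296270123713675 40.444480776786804 [3.12198845 2.3380773  3.97828098] [-1.29666559e+00 -9.97388013e+00 -2.50630477e+01  7.47830362e+01
  3.48504132e-02 -1.19305841e+02]
8.3667 [-0.62751282 -1.17165434  2.95966953] [-0.11284664  0.09235014  0.09525118] [-1.79943487e+02 -9.21862304e-02 -2.71623148e+01]
```

View pics/top2.png

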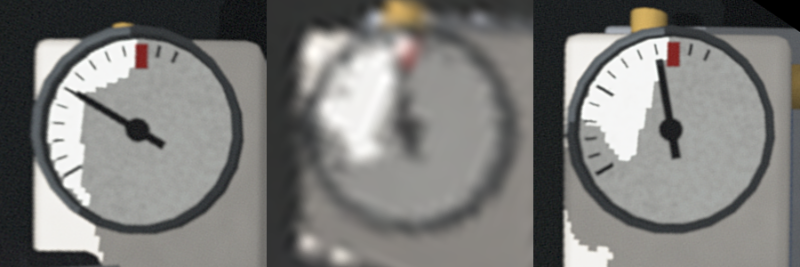

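The knob turns without slip: the needle is now about 9° left of the red tick. I turn it 6.5° more and measure at larger scale.

Run:
```python
from h import *
q=list(ctrl.state()['q']);q[5]-=6.5;ctrl.move_j(q)
f=ctrl.grab_frame("wrist")
v=topview(f,[.5628,.127],6,.078,half=.042,n=560)
np.save('f.npy',v)
cv2.imwrite('pics/top3.png',v)
s=ctrl.state();print(s['t'],s['tool_rot'],s['contact_force'])
hsv=cv2.cvtColor(v,cv2.COLOR_BGR2HSV)
red=((hsv[...,0]<10)|(hsv[...,0]>170))&(hsv[...,1]>130)&(hsv[...,2]>60)
y,x=np.nonzero(red);print('red',np.median(x),np.median(y),len(x))
```

```text
8.7667 [-1.79965093e+02 -1.01310986e-01 -2.08600383e+01] [-0.31335336 -0.79322339  2.33833981]
red 297.0 77.0 1209
```

View pics/top3.png

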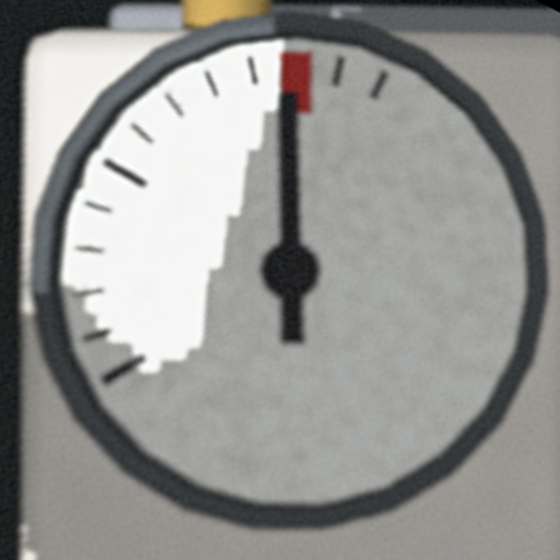

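The needle points about 0.9° left and the red tick's axis about 0.5° right (tick chords), so about 1° of knob remains. I finish that, release, recheck, and move above the handle.

Run:
```python
from h import *
q=list(ctrl.state()['q']);q[5]-=0.9;ctrl.move_j(q);ctrl.wait(0.1)
ctrl.gripper_to(0.058)
p=ctrl.state()['tool_pos']
ctrl.move_l([p[0],p[1],0.19],vel=0.2)
f=ctrl.grab_frame("wrist")
v=topview(f,[.5628,.127],6,.078,half=.042,n=400)
ctrl.movep([0.448,-0.054,0.22],[180,0,276])
s=ctrl.state();print(s['t'],s['q'],s['contact_force'])
g=lm("wrist",("lid_handle","lid_hinge","lid_edge"))
cv2.imwrite('pics/top4.png',np.hstack([v,cv2.resize(g['image'],(400,400))]))
```

```text
10.9333 [-2.35317276e+01 -2.04331102e+01 -2.00890517e+01  9.04258853e+01
  2.20280704e-02 -1.19695808e+02] [ 0.1626148   0.47899376 -0.23805201]
wrist lid_handle [([0.4451, -0.0527, 0.1504], 0.7)]
wrist lid_hinge [([0.6198, -0.034, 0.1024], 0.78)]
wrist lid_edge [([0.4202, -0.0546, 0.0924], 0.73)]
```

View pics/top4.png

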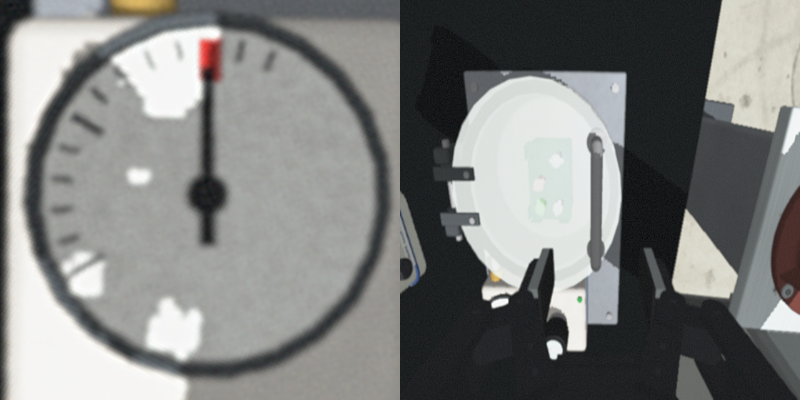

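The needle stands vertical at x≈208, on the red tick (≈210). The bar (≈(597,200) in the right half) lies parallel to the pads and midway between the fingers. Now I grasp it and lift the lid along its hinge arc in small steps, watching the force.

Run:
```python
from h import *
from scipy.spatial.transform import Rotation as R
ctrl.gripper_to(0.05)
print('hit',ctrl.move_l([0.448,-0.054,0.127],vel=0.1,contact_N=8))
ctrl.gripper_to(0.0,80)
s=ctrl.state();print(s['t'],s['opening'],s['finger_force'],s['contact_force'],s['tool_pos'])
p0=np.array([0.448,-0.054,0.127]);R0=R.from_euler('xyz',[180,0,276],degrees=True)
a=np.radians(6);ey=np.array([-np.sin(a),np.cos(a),0])
h=np.array([0.448+.172*np.cos(a),-0.054+.172*np.sin(a),0.100])
def go(th,v):
    r=R.from_rotvec(th*ey)
    ctrl.move_l(h+r.apply(p0-h),(r*R0).as_euler('xyz',degrees=True),vel=v)
    s=ctrl.state();print(round(th,3),round(s['t'],2),np.round(s['contact_force'],1),np.round(s['tool_pos'],4),round(s['opening'],4))
for th in np.arange(.01,.1001,.01): go(th,0.008)
ctrl.wait(0.5)
f=lm("side",("lid_edge","lid_handle"));g=lm("wrist",("lid_edge","lid_handle"));e=lm("scene",("lid_edge","lid_handle"))
print(ctrl.state()['t'],ctrl.state()['contact_force'])
u,w=px(f,[.45,-.05,.13]).astype(int)
c=f['image'][w-70:w+70,u-70:u+70]
cv2.imwrite('pics/l.png',np.hstack([cv2.resize(c,(400,400)),cv2.resize(g['image'],(400,400))]))
```

```text
hit False
12.925 0.00944171145378515 78.00275444984436 [-1.99693187 -0.34287503  4.49238398] [ 0.44828636 -0.05411354  0.12756557]
0.01 13.29 [ 1.7 -2.5 -4.1] [ 0.4482 -0.0541  0.1282] 0.0093
0.02 13.66 [  3.9  -4.3 -10. ] [ 0.4485 -0.0541  0.1299] 0.0092
0.03 14.03 [  4.6  -4.7 -12.6] [ 0.4487 -0.0541  0.1312] 0.0093
0.04 14.39 [ 3.7 -4.  -8. ] [ 0.4491 -0.0541  0.1334] 0.0095
0.05 14.76 [ 2.5 -4.8 -6.5] [ 0.4496 -0.054   0.1354] 0.0095
0.06 15.12 [ 3.8 -3.5 -6.3] [ 0.45   -0.054   0.1372] 0.0091
0.07 15.49 [ 2.8 -4.2 -6.7] [ 0.4504 -0.054   0.139 ] 0.0093
0.08 15.86 [ 3.2 -4.6 -7.1] [ 0.4508 -0.0539  0.1407] 0.0094
0.09 16.23 [ 2.8 -5.  -7.2] [ 0.4512 -0.0539  0.1423] 0.0092
0.1 16.59 [ 2.7 -4.2 -5.2] [ 0.4516 -0.0538  0.1441] 0.0094
side lid_edge [([0.4246, -0.0559, 0.1147], 0.92), ([0.6403, -0.3575, 0.0041], 0.53)]
side lid_handle [([0.457, -0.0525, 0.16], 0.54)]
wrist lid_edge []
wrist lid_handle []
scene lid_edge [([0.4163, -0.0568, 0.116], 0.61)]
scene lid_handle [([0.4502, -0.0553, 0.1623], 0.64)]
17.5417 [ 2.86755823 -3.19946687 -5.87401393]
```

View pics/l.png

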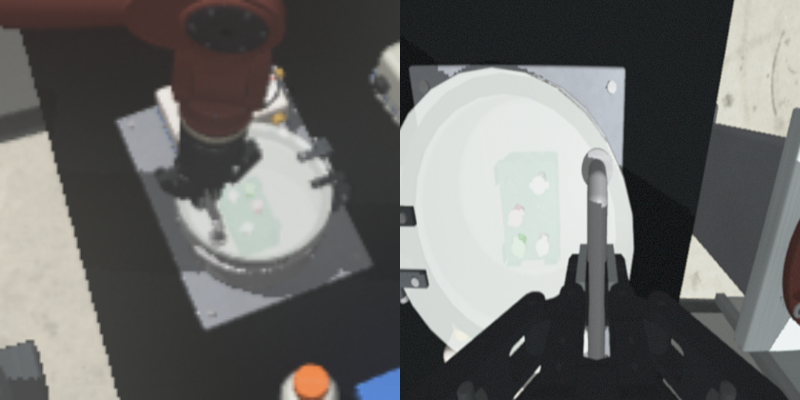

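Run:
```python
from bench import ctrl
s=ctrl.state();print(max(abs(s['joint_velocities'])),s['tool_pos'],s['t']);print(ctrl.hand_in())
```

```text
0.10999777094880704 [ 0.45161677 -0.05382618  0.14403321] 17.5417
the job is handed in; nothing more can be done
None
```

The knob was turned until the needle stood on the red zero mark to within about 0.5°, and only then was the lid pulled free; I handed the job in at 17.5 s with the gripper holding the handle and the front edge about 18–20 mm up and steady.

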